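# Close the storage jars with their own lids

### The arm

A 6-joint arm with a two-finger parallel gripper is mounted at the origin on a cart in front of the work surface, level with it; the furniture and walls round the work are solid. World frame = base frame: x ahead of the robot, y to its left, z up, the work surface at z = 0. Lengths are in m, angles in rad, forces in N, time in s.
With the tool pointing down it reaches from about 0.25 to 0.775 m from the base axis. Payload 4 kg.
Tool frame: the origin (TCP) lies between the finger pads; the fingertips stand 25 mm ahead of it and the grasp point (between the pads) lies 6 mm ahead of it (robot.tip_reach is the distance from the TCP to the fingertips, in m); z points along the fingers, y is the line along which they close (so a half turn about z gives the same grasp; the last joint's range is limited). The gripper opens to 94 mm and grips with 3 to 60 N. Pads are 16 mm wide; open, the fingers measure 119 mm over their backs; the gripper's body (75 mm by 177 mm) begins 78 mm behind the grasp point.
Start: joints at [1.094, 0.087, 1.371, -0, 1.684, -0.103], TCP at [0.201, 0.512, 0.231] pointing down, gripper open.
Joint ranges: [-3.1, 3.1], [-0.76, 2.03], [0.27, 2.55], [-1.08, 4.22], [0.17, 2.65], [-2.57, 2.57]. Speed limits (rad/s): [2.79, 2.79, 3.14, 3.14, 3.14, 3.14].

### API

Orientations are given as [roll, pitch, yaw] about the fixed x, y, z axes, in that order (R = Rz(yaw) Ry(pitch) Rx(roll)).
In Python, from bench import sensors, snapshot, camera_info, ticket, robot gives the robot as it stands.
- The arm moves only by the tool arm_command, never from a script. Its argument "plan" is a list of rows, each an object with "grip": the closure, from -1 (fully open) to 1 (shut); "slide": the shift along the tool's x, y, z normalised to -1 to 1, where 1 is 500 mm, a list of three; "spin": the turn about the tool's z normalised to -1 to 1, where 1 is 5 degrees. A call has 1 to 10 rows; each row shifts and turns the commanded pose from where the row before left it, along the tool's axes as they then stand; what a row does not reach is not made up. A row lasts 1/8 s, in which the tool goes at most 62.5 mm and 10.7 degrees, less where a joint would pass 70% of its speed; a pose out of reach is approached as far as the arm can. A call with a number of a shift or a turn outside -1 to 1 is refused whole. A call with a gripper value outside its range is refused whole. The fingers move at their own pace and stop on an object; the grip force is fixed at half the most. Time passes only in rows, so rows that do not move let the fingers close. It gives the time, the measured TCP pose, the force, the opening and the grip force at its end, in the units of the state.
- sensors.get_obs(): the state, without advancing time (a new reading comes with each control period).
- snapshot(name): name is "scene" or "side" or "wrist"; returns the picture (480x640x3 uint8, red, green, blue); there is no depth.
- camera_info(name): a dict with "fx", "fy", "cx", "cy" (pixels), "position" and "rotation" of the camera in the world. Camera axes: x right, y up, looking along -z (the intrinsics and any distortion apply to the point x, -y, -z); pixel columns grow to the right and rows downward; lengths in m; the calibration is good to about 2 mm. The wrist camera is an equidistant fisheye: a pixel r from the principal point sees the ray r / f radians off the axis. A picture is of the moment at which its call begins: read the wrist's pose just before it. camera_info takes no time and is no camera call; for the wrist camera it gives the pose at the moment of the call.
- ticket.close_job(): hands the job in; it is judged then, once.
The state is a dict: "time": time; "joint_positions": joint angles; "qvel": joint speeds; "joint_torque": joint torques, N m; "tool_pos": TCP position; "ee_rot": TCP orientation; "wrist_force": force on the tool from outside, world axes, zero at the start; "wrist_torque": the same for the moment, N m; "width": finger opening in m; "finger_force": force on a finger pad.
Only numpy, scipy, OpenCV 4.12 (cv2) and the standard library are available. Lean on these libraries where they do the work, as an engineer would, in place of code of your own. Each camera call takes 0.05 s, during which the arm holds its last target. There are 200 camera calls.

### The job

The four washed storage jars are dry and standing open: pick up the four loose wooden lids one by one and close every jar with the lid that belongs to it, by shape and size, so that its plug is fully in the mouth and the lid lies flat on the rim. Leave the jars standing where they are, and do not knock over the steel shaker or the mug standing among them.

Things in the scene. Friction and masses are not known exactly. Their poses are not given: they have to be found in the camera images.
- large_round_mouth (a point): The large round storage jar, open, white stoneware: outer diameter 92 mm, 120 mm high, wall 4.5 mm, mouth 83 mm across inside; loose but heavy, upright on the worktop. Point: centre of its mouth, at rim height (120 mm above its foot); z up.
- large_round_knob (a point): Lid of the large round jar, light wood, plug side down on the worktop: round plate, diameter 94, 9 thick; under it a plug 10 deep, diameter 75 (tapering to 68), 4 mm play in the mouth; on top a round knob, 24 across, 30 high. Point: on the knob's axis, 21 above the plate's top, 9 below the knob's top, 40 above the plug's foot; 30 above the jar's rim when home (mm).
- large_square_mouth (a point): The large square storage jar, open, white stoneware: outer side 82 mm, 95 mm high, wall 4.5 mm, mouth 73 mm across inside; loose but heavy, upright on the worktop, turned anyhow. Point: centre of its mouth, at rim height (95 mm above its foot); z up. x, y along its sides.
- large_square_knob (a point): Lid of the large square jar, light wood, plug side down on the worktop: square plate, side 84, 9 thick; under it a plug 10 deep, side 65 (tapering to 58), 4 mm play in the mouth; on top a round knob, 24 across, 30 high. Point: on the knob's axis, 21 above the plate's top, 9 below the knob's top, 40 above the plug's foot; 30 above the jar's rim when home (mm). x, y along its sides.
- small_round_mouth (a point): The small round storage jar, open, white stoneware: outer diameter 68 mm, 85 mm high, wall 4.5 mm, mouth 59 mm across inside; loose but heavy, upright on the worktop. Point: centre of its mouth, at rim height (85 mm above its foot); z up.
- small_round_knob (a point): Lid of the small round jar, light wood, plug side down on the worktop: round plate, diameter 70, 9 thick; under it a plug 10 deep, diameter 51 (tapering to 44), 4 mm play in the mouth; on top a round knob, 24 across, 30 high. Point: on the knob's axis, 21 above the plate's top, 9 below the knob's top, 40 above the plug's foot; 30 above the jar's rim when home (mm).
- small_square_mouth (a point): The small square storage jar, open, white stoneware: outer side 58 mm, 65 mm high, wall 4.5 mm, mouth 49 mm across inside; loose but heavy, upright on the worktop, turned anyhow. Point: centre of its mouth, at rim height (65 mm above its foot); z up. x, y along its sides.
- small_square_knob (a point): Lid of the small square jar, light wood, plug side down on the worktop: square plate, side 60, 9 thick; under it a plug 10 deep, side 41 (tapering to 34), 4 mm play in the mouth; on top a round knob, 24 across, 30 high. Point: on the knob's axis, 21 above the plate's top, 9 below the knob's top, 40 above the plug's foot; 30 above the jar's rim when home (mm). x, y along its sides.
- shaker_mid (a point): Bystander: closed steel shaker with a lid, a cylinder 61 mm across and 86 mm high, standing loose on the worktop. The point is its centre, half-way up.
- mug_mid (a point): Bystander: small cream mug, 63 mm wide, 86 mm with its handle, 51 mm high, standing loose on the worktop. The point is half-way up, at the middle of that outline.
Not all that is in view belongs to the job. Leave any purple look-alike of the part that bears small_round_knob alone.

How it is judged:
By the outcome, as a careful person would: the job done as asked, in the order asked, and still so for the second after the job is handed in, with the robot touching nothing.
It also fails if it takes over 109 s, if anything falls off the work surface, if the arm or the gripper's body presses on something with over 40 N, if the wrist force passes 120 N, or if a joint passes its speed limit or range.

## Working session

There is one attempt and no reset: what is moved stays moved. The work goes in short steps, Python scripts to look and compute and a tool call to move; the robot and the scene stay as the last step left them, time stands still between calls to the robot, and variables do not carry over. Pictures are saved under pics/ and viewed, at most 16 in all, crops included, and the job is handed in when it is done.

Besides the shell and the picture viewer there is one more tool, called as name(argument=value, ...) on one line, values as JSON. arm_command: Moves the arm, as the interface text tells. Scaled input: -1 to 1 covers 500 mm each way for a shift and 5 degrees each way for a turn. Its arguments: {"type":"object","properties":{"plan":{"type":"array","items":{"type":"object","properties":{"grip":{"type":"number"},"slide":{"type":"array","items":{"type":"number"}},"spin":{"type":"number"}}}}},"required":["plan"]}

```bash
mkdir -p pics; python3 - <<'E'
from bench import sensors, snapshot, camera_info
import cv2
for n in ("scene","side","wrist"):
    i=camera_info(n); print(n,i)
    cv2.imwrite(f"pics/{n}0.png",snapshot(n)[:,:,::-1])
o=sensors.get_obs(); print(o)
E
```

```text
scene {'fx': 604.956650981491, 'fy': 604.956650981491, 'cx': 312.63807493099114, 'cy': 234.46792190917336, 'position': array([-0.59004017, -1.11901072,  1.04242303]), 'rotation': array([ 0.98812815, -0.00744733, -0.86225133])}
side {'fx': 470.9670729144167, 'fy': 470.9670729144167, 'cx': 308.86178391776144, 'cy': 236.870695621263, 'position': array([-0.10720754, -1.07969787,  0.67726575]), 'rotation': array([ 1.08147686e+00, -7.77467870e-04, -6.00440575e-01])}
wrist {'fx': 371.64829954431775, 'fy': 371.64829954431775, 'cx': 321.2565918870059, 'cy': 237.6510164540452, 'position': array([0.12303548, 0.54225964, 0.38468287]), 'rotation': array([-0.28960782,  0.00205672,  1.19708911])}
{'time': 0.15, 'joint_positions': array([ 1.09388761e+00,  8.78195478e-02,  1.37187948e+00, -3.09131748e-05,
        1.68359381e+00, -1.03111625e-01]), 'qvel': array([-1.82957590e-04, -8.63672254e-04, -3.55787143e-03,  1.64409185e-03,
       -1.65197493e-03, -6.77064779e-06]), 'joint_torque': array([ 1.38143630e-03, -3.40643692e+01, -3.02794540e+01,  7.18631689e-02,
        3.05560534e-02, -1.38894125e-04]), 'tool_pos': array([0.20068342, 0.51168382, 0.22956826]), 'ee_rot': array([-3.13989833e+00, -1.44439489e-04,  2.76779199e+00]), 'wrist_force': array([-0.14967215, -0.29695945, -0.41866751]), 'wrist_torque': array([-0.00140176,  0.02114433,  0.05673797]), 'finger_force': 0.0, 'width': 0.09367024793151088}
```

View pics/scene0.png

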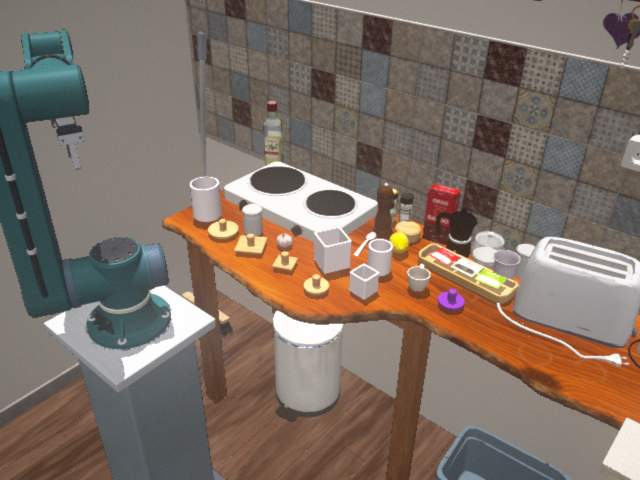

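View pics/side0.png

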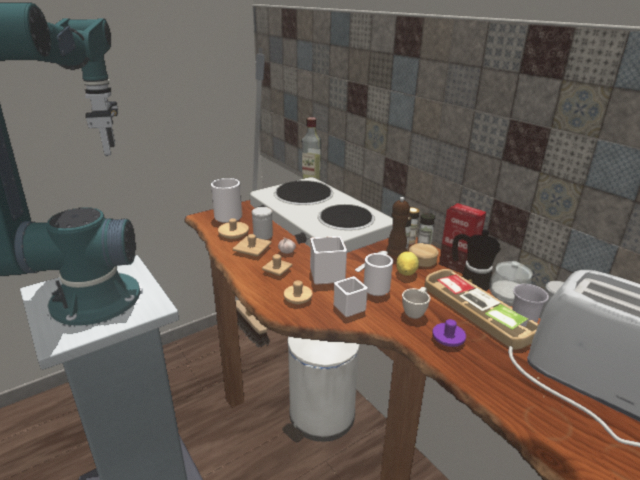

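View pics/wrist0.png

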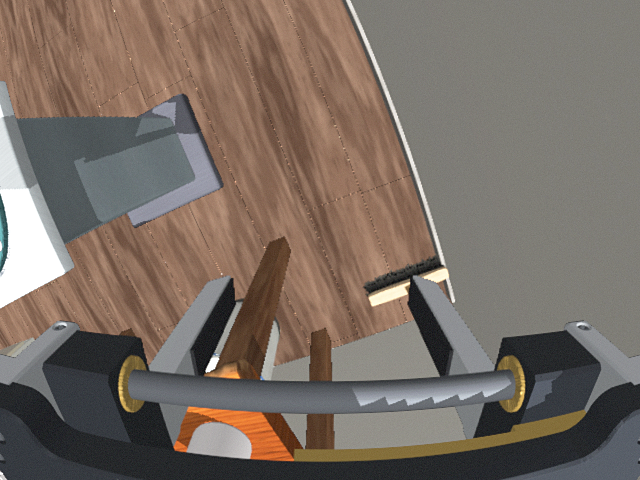

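The scene view shows the large round jar at (206,200), its lid at (223,230), the large square lid at (251,245) and the small square lid at (286,264). The small round lid is at (316,286). The square jars are at (332,250) and (364,282), the small round jar at (380,258), the shaker at (252,220) and the mug at (419,280). The wrist camera only sees the floor and the table edge so far.

```bash
python3 - <<'E'
import cv2
a=cv2.imread("pics/scene0.png")[170:320,185:445]; b=cv2.imread("pics/side0.png")[170:330,205:445]
cv2.imwrite("pics/c1.png",cv2.resize(a,None,fx=3,fy=3,interpolation=cv2.INTER_CUBIC))
cv2.imwrite("pics/c2.png",cv2.resize(b,None,fx=3,fy=3,interpolation=cv2.INTER_CUBIC))
E
```

```text
(no output)
```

View pics/c1.png

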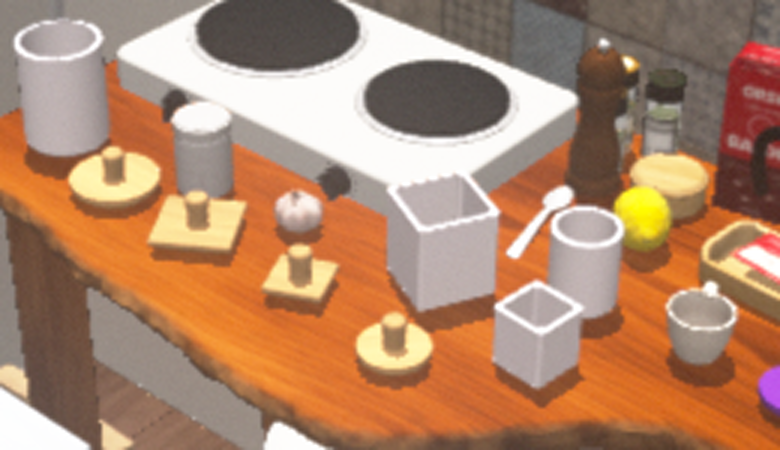

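View pics/c2.png

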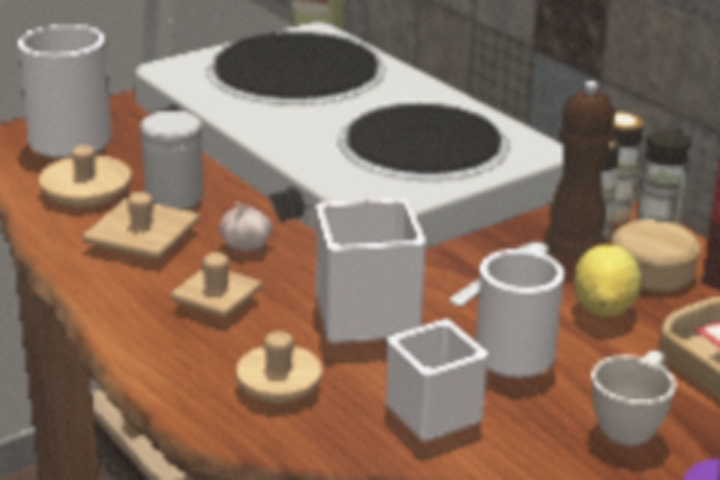

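Both crops show the four knob tops and four rims clearly. Scene crop: knobs at (114,151), (196,196), (300,250) and (394,319). Side crop: knobs at (83,150), (140,199), (215,260) and (279,338).

```bash
cat > h.py <<'E'
import numpy as np, cv2
from scipy.spatial.transform import Rotation as Ro
from bench import camera_info, sensors, snapshot
def ray(info,uv):
    uv=np.atleast_2d(np.asarray(uv,float)); x=(uv[:,0]-info['cx'])/info['fx']; y=(uv[:,1]-info['cy'])/info['fy']
    return x,y
def cast(name,uv,z,info=None):
    i=info or camera_info(name); x,y=ray(i,uv)
    if name=='wrist':
        r=np.hypot(x,y)+1e-12; d=np.c_[np.sin(r)*x/r,-np.sin(r)*y/r,-np.cos(r)]
    else: d=np.c_[x,-y,-np.ones_like(x)]
    d=Ro.from_euler('xyz',i['rotation']).apply(d); p=np.asarray(i['position'])
    return p[:2]+d[:,:2]*((z-p[2])/d[:,2])[:,None]
E
python3 - <<'E'
from h import *
np.set_printoptions(precision=4,suppress=True)
S=dict(kLR=[(114,151)],kLS=[(196,196)],kSS=[(300,250)],kSR=[(394,319)],LR=[(60,38)],LS=[(389,191),(462,176),(497,210),(420,228)],SR=[(587,229)],SS=[(536,284),(581,313),(541,336),(495,313)],shk=[(202,118)],mug=[(701,310)])
D=dict(kLR=[(83,150)],kLS=[(140,199)],kSS=[(215,260)],kSR=[(279,338)],LR=[(62,40)],LS=[(318,204),(405,202),(423,238),(330,246)],SR=[(521,271)],SS=[(388,342),(451,322),(486,352),(425,373)],shk=[(172,128)],mug=[(633,382)])
Z=dict(LR=.12,LS=.095,SR=.085,SS=.065,shk=.086,mug=.051)
for k in S:
    z=Z.get(k,.049)
    a=cast('scene',np.array(S[k])/3+[185,170],z); b=cast('side',np.array(D[k])/3+[205,170],z)
    print(k,a.mean(0),b.mean(0))
    if len(a)>1:
        for q in(a,b):
            e=np.roll(q,-1,0)-q; print('  sides',np.hypot(*e.T),np.degrees(np.arctan2(e[:,1],e[:,0]))%90)
print(camera_info('wrist')); o=sensors.get_obs(); 
i=camera_info('wrist');T=Ro.from_euler('xyz',o['ee_rot']);C=Ro.from_euler('xyz',i['rotation'])
print(T.as_matrix(), T.inv().apply(i['position']-o['tool_pos']),(T.inv()*C).as_matrix())
E
```

```text
kLR [0.4372 0.1161] [0.4301 0.1142]
kLS [ 0.4337 -0.0073] [ 0.4273 -0.0121]
kSS [ 0.4334 -0.148 ] [ 0.4273 -0.1502]
kSR [ 0.41   -0.2849] [ 0.4062 -0.2848]
LR [0.4789 0.2383] [0.4705 0.2342]
LS [ 0.5332 -0.2391] [ 0.5294 -0.2374]
  sides [0.0754 0.0659 0.0788 0.068 ] [61.658  68.3096 63.4143 65.2855]
  sides [0.0763 0.0648 0.079  0.0742] [58.4672 65.6433 65.4463 63.0558]
SR [ 0.5975 -0.3613] [ 0.5936 -0.3594]
SS [ 0.4873 -0.3878] [ 0.4874 -0.3843]
  sides [0.057  0.0508 0.0507 0.0592] [81.1734 82.0383  0.1552 88.6097]
  sides [0.0588 0.0481 0.0562 0.049 ] [84.6129 84.416  85.4018 87.3621]
shk [0.5011 0.0499] [0.4929 0.0393]
mug [ 0.6014 -0.4874] [ 0.5937 -0.4894]
{'fx': 371.64829954431775, 'fy': 371.64829954431775, 'cx': 321.2565918870059, 'cy': 237.6510164540452, 'position': array([0.123 , 0.5423, 0.3848]), 'rotation': array([-0.2896,  0.0018,  1.1971])}
[[-0.9309  0.3652 -0.0008]
 [ 0.3652  0.9309 -0.0015]
 [ 0.0001 -0.0017 -1.    ]] [ 0.0835 -0.0001 -0.1552] [[ 0.0001  0.9583  0.2857]
 [ 1.     -0.0001  0.    ]
 [ 0.0001  0.2857 -0.9583]]
```

arm_command(plan=[{"spin":1,"grip":-1,"slide":[0,0,0]},{"spin":1,"grip":-1,"slide":[0,0,0]},{"spin":1,"grip":-1,"slide":[0,0,0]},{"spin":1,"grip":-1,"slide":[0,0,0]},{"spin":1,"grip":-1,"slide":[0,0,0]},{"spin":1,"grip":-1,"slide":[0,0,0]},{"spin":1,"grip":-1,"slide":[0,0,0]},{"spin":1,"grip":-1,"slide":[0,0,0]},{"spin":1,"grip":-1,"slide":[0,0,0]},{"spin":1,"grip":-1,"slide":[0,0,0]}])

```text
time: 1.4
tool_pos: [0.2008, 0.5118, 0.23]
ee_rot: [-3.141, 0.001, 1.892]
wrist_force: [-0.3, -0.0, -0.3]
width: 0.094
finger_force: 0.0
```

arm_command(plan=[{"spin":1,"grip":-1,"slide":[0,0,0]},{"spin":1,"grip":-1,"slide":[0,0,0]},{"spin":1,"grip":-1,"slide":[0,0,0]},{"spin":0.72,"grip":-1,"slide":[0,0,0]}])

```text
time: 1.9
tool_pos: [0.2007, 0.5118, 0.23]
ee_rot: [-3.141, 0.001, 1.568]
wrist_force: [0.0, -0.7, -0.4]
width: 0.0939
finger_force: 0.0
```

arm_command(plan=[{"spin":0,"grip":-1,"slide":[-0.08,0.048,0]},{"spin":0,"grip":-1,"slide":[-0.08,0.048,0]},{"spin":0,"grip":-1,"slide":[-0.08,0.048,0]},{"spin":0,"grip":-1,"slide":[-0.08,0.048,0]},{"spin":0,"grip":-1,"slide":[-0.08,0.048,0]},{"spin":0,"grip":-1,"slide":[-0.08,0.048,0]},{"spin":0,"grip":-1,"slide":[-0.08,0.048,0]},{"spin":0,"grip":-1,"slide":[-0.08,0.048,0]},{"spin":0,"grip":-1,"slide":[-0.08,0.048,0]},{"spin":0,"grip":-1,"slide":[-0.08,0.032,0]}])

```text
time: 3.15
tool_pos: [0.4333, 0.1105, 0.2301]
ee_rot: [-3.141, -0.0, 1.57]
wrist_force: [-0.2, 0.6, -0.5]
width: 0.0939
finger_force: 0.0
```

arm_command(plan=[{"spin":0,"grip":-1,"slide":[0,0,0]},{"spin":0,"grip":-1,"slide":[0,0,0]}])

```text
time: 3.4
tool_pos: [0.4324, 0.1123, 0.2302]
ee_rot: [-3.141, -0.001, 1.57]
wrist_force: [0.2, 0.0, 0.3]
width: 0.094
finger_force: 0.0
```

```bash
python3 - <<'E'
from h import *
o=sensors.get_obs(); print(o['time'],o['tool_pos'],o['ee_rot']); print(camera_info('wrist'))
cv2.imwrite("pics/w1.png",snapshot('wrist')[:,:,::-1])
E
```

```text
3.4 [0.43241914 0.11228798 0.23024462] [-3.14090432e+00 -6.55367180e-04  1.57030385e+00]
{'fx': 371.64829954431775, 'fy': 371.64829954431775, 'cx': 321.2565918870059, 'cy': 237.6510164540452, 'position': array([0.43272398, 0.19566557, 0.38551602]), 'rotation': array([-0.28932727,  0.0009062 , -0.00043651])}
```

View pics/w1.png

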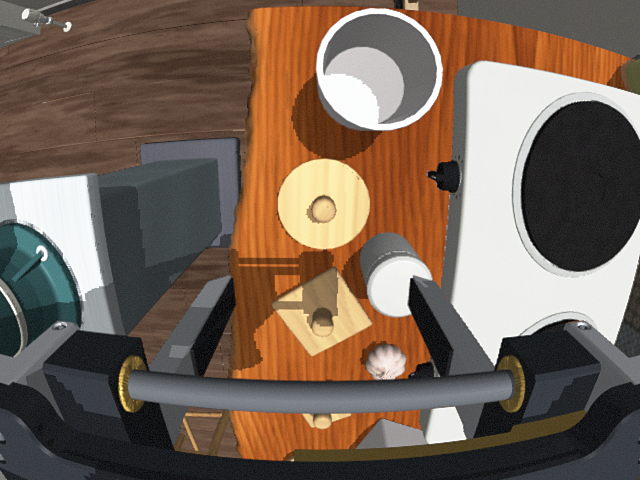

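The wrist view shows the large round lid at (323,204) with its knob top at (322,208), and the large round jar's rim at about (379,69). The large square lid has corners at (335,266), (373,322), (312,356) and (273,303), and the shaker is at (400,287).

```bash
cat >> h.py <<'E'
def blob(img,mask,seed):
    n,l=cv2.connectedComponents(mask.astype(np.uint8)); m=(l==l[seed[1],seed[0]]).astype(np.uint8)
    c=max(cv2.findContours(m,0,cv2.CHAIN_APPROX_NONE)[0],key=cv2.contourArea); return c[:,0,:]
def plate(img,seed,info,z=.019):
    """lid plate: contour of the light-wood blob at seed, put on plane z -> rect, circle"""
    hsv=cv2.cvtColor(img,cv2.COLOR_BGR2HSV); 
    m=(hsv[...,0]>14)&(hsv[...,0]<32)&(hsv[...,1]>50)&(hsv[...,1]<175)&(hsv[...,2]>70)
    m=cv2.morphologyEx(m.astype(np.uint8),cv2.MORPH_OPEN,np.ones((3,3)))
    p=(cast('wrist',blob(img,m,seed),z,info)*1000).astype(np.float32)
    return cv2.minAreaRect(p),cv2.minEnclosingCircle(p)
E
python3 - <<'E'
from h import *
np.set_printoptions(precision=4,suppress=True)
img=cv2.imread('pics/w1.png'); i={'fx': 371.648,'fy': 371.648,'cx': 321.257,'cy': 237.651,'position':np.array([0.43272398, 0.19566557, 0.38551602]),'rotation':np.array([-0.28932727,0.0009062,-0.00043651])}
h=cv2.cvtColor(img,cv2.COLOR_BGR2HSV); print(h[230,310],h[310,290],h[285,325],h[240,400])
print(plate(img,(310,230),i)); print(plate(img,(290,310),i))
print('knob',cast('wrist',[(322,208),(322,319)],.049,i))
r=cast('wrist',[(316,69),(442,69),(379,8),(379,130)],.12,i); print(r,r[:2].mean(0),r[2:].mean(0))
c=cast('wrist',[(335,266),(373,322),(312,356),(273,303)],.019,i);e=np.roll(c,-1,0)-c
print(c.mean(0),np.hypot(*e.T),np.degrees(np.arctan2(e[:,1],e[:,0]))%90)
E
```

```text
[ 23  85 251] [ 19 102 241] [ 18 109 138] [ 60   8 122]
(((434.58343505859375, 120.70408630371094), (92.22645568847656, 92.88953399658203), 0.03881362825632095), ((434.40728759765625, 121.2823257446289), 47.05720520019531))
(((432.83477783203125, -1.5984725952148438), (84.1808090209961, 85.00624084472656), 32.56123352050781), ((433.0664978027344, -2.2881979942321777), 57.05530548095703))
knob [[0.4331 0.1241]
 [0.4331 0.0082]]
[[0.4288 0.2397]
 [0.5199 0.244 ]
 [0.4737 0.2875]
 [0.4735 0.1963]] [0.4744 0.2419] [0.4736 0.2419]
[ 0.4345 -0.0015] [0.0814 0.0835 0.0823 0.0809] [32.7693 33.6182 30.9561 33.0215]
```

arm_command(plan=[{"spin":0,"grip":-1,"slide":[0.019,0.003,0.08]},{"spin":0,"grip":-1,"slide":[0,0,0.1]},{"spin":0,"grip":-1,"slide":[0,0,0.1]},{"spin":0,"grip":-1,"slide":[0,0,0.06]},{"spin":0,"grip":-1,"slide":[0,0,0.024]},{"spin":0,"grip":0.4,"slide":[0,0,0]},{"spin":0,"grip":1,"slide":[0,0,0]},{"spin":0,"grip":1,"slide":[0,0,0]},{"spin":0,"grip":1,"slide":[0,0,0]},{"spin":0,"grip":1,"slide":[0,0,0]}])

```text
time: 4.7
tool_pos: [0.4345, 0.1215, 0.0489]
ee_rot: [3.141, -0.0, 1.57]
wrist_force: [0.4, -0.1, 0.2]
width: 0.0473
finger_force: 0.0
```

arm_command(plan=[{"spin":0,"grip":1,"slide":[0,0,0]},{"spin":0,"grip":1,"slide":[0,0,0]},{"spin":0,"grip":1,"slide":[0,0,0]},{"spin":0,"grip":1,"slide":[0,0,0]}])

```text
time: 5.2
tool_pos: [0.4342, 0.1214, 0.0484]
ee_rot: [-3.142, 0.0, 1.57]
wrist_force: [-0.2, -0.3, -0.5]
width: 0.0231
finger_force: 30.0
```

arm_command(plan=[{"spin":0,"grip":1,"slide":[0,0,-0.06]},{"spin":0,"grip":1,"slide":[0,0,-0.1]},{"spin":0,"grip":1,"slide":[0,0,-0.1]},{"spin":0,"grip":1,"slide":[0,0,-0.1]},{"spin":0,"grip":1,"slide":[0.06,0.02,0]},{"spin":0,"grip":1,"slide":[0.08,0.026,0]},{"spin":0,"grip":1,"slide":[0.07,0.022,0]},{"spin":0,"grip":1,"slide":[0.032,0.011,0]},{"spin":0,"grip":1,"slide":[0,0,0]},{"spin":0,"grip":1,"slide":[0,0,0]}])

```text
time: 6.45
tool_pos: [0.4735, 0.2415, 0.2284]
ee_rot: [-3.141, 0.001, 1.57]
wrist_force: [-0.4, -0.1, -1.1]
width: 0.0233
finger_force: 30.0
```

```bash
python3 - <<'E'
from h import *
o=sensors.get_obs(); print(o['time'],o['tool_pos'],o['ee_rot'],o['width']); print(camera_info('wrist'))
cv2.imwrite("pics/w2.png",snapshot('wrist')[:,:,::-1])
E
```

```text
6.45 [0.47353876 0.2414595  0.22836059] [-3.14109891e+00  8.45248587e-04  1.56971303e+00] 0.023275252989509696
{'fx': 371.64829954431775, 'fy': 371.64829954431775, 'cx': 321.2565918870059, 'cy': 237.6510164540452, 'position': array([0.4738604 , 0.32506483, 0.38356511]), 'rotation': array([-0.29078081,  0.00058104, -0.00100873])}
```

View pics/w2.png

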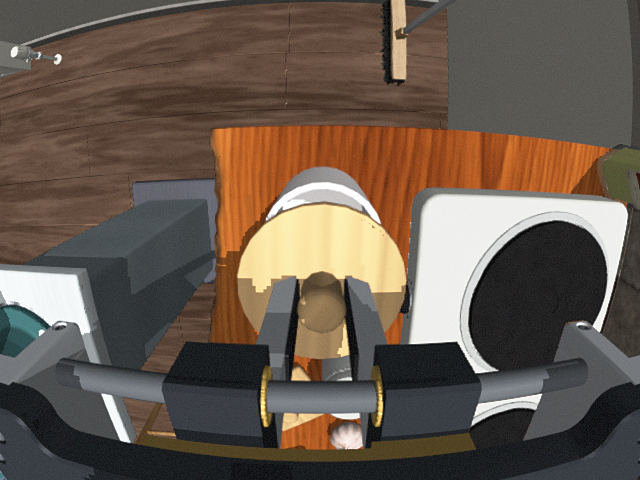

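The wrist view shows the lid held level, its plate centred at about (322,281) over the jar. The jar's rim shows symmetrically behind it at about (323,205), so I can lower it.

arm_command(plan=[{"spin":0,"grip":1,"slide":[0,0,0.06]},{"spin":0,"grip":1,"slide":[0,0,0.04]},{"spin":0,"grip":1,"slide":[0,0,0.02]},{"spin":0,"grip":1,"slide":[0,0,0.01]},{"spin":0,"grip":1,"slide":[0,0,0.006]},{"spin":0,"grip":1,"slide":[0,0,0.003]},{"spin":0,"grip":1,"slide":[0,0,0]}])

```text
time: 7.38
tool_pos: [0.474, 0.2425, 0.1594]
ee_rot: [3.141, -0.0, 1.571]
wrist_force: [-0.7, 0.0, -0.8]
width: 0.0233
finger_force: 30.0
```

arm_command(plan=[{"spin":0,"grip":1,"slide":[0,0,0.002]},{"spin":0,"grip":1,"slide":[0,0,0.001]},{"spin":0,"grip":1,"slide":[0,0,0]}])

```text
time: 7.75
tool_pos: [0.474, 0.2426, 0.1584]
ee_rot: [3.14, -0.001, 1.571]
wrist_force: [-0.3, -0.4, 4.0]
width: 0.0235
finger_force: 30.0
```

arm_command(plan=[{"spin":0,"grip":-1,"slide":[0,0,0]},{"spin":0,"grip":-1,"slide":[0,0,0]},{"spin":0,"grip":-1,"slide":[0,0,0]},{"spin":0,"grip":-1,"slide":[0,0,0]},{"spin":0,"grip":-1,"slide":[0,0,-0.02]},{"spin":0,"grip":-1,"slide":[0,0,-0.06]},{"spin":0,"grip":-1,"slide":[0,0,-0.064]},{"spin":0,"grip":-1,"slide":[-0.08,0,0]},{"spin":0,"grip":-1,"slide":[-0.1,-0.02,0]},{"spin":0,"grip":-1,"slide":[-0.1,-0.025,0]}])

```text
time: 9.0
tool_pos: [0.4512, 0.1013, 0.2304]
ee_rot: [3.14, 0.0, 1.571]
wrist_force: [-0.3, -1.4, 0.2]
width: 0.094
finger_force: 0.0
```

arm_command(plan=[{"spin":0,"grip":-1,"slide":[-0.1,-0.02,0]},{"spin":0,"grip":-1,"slide":[-0.1,-0.016,0]},{"spin":0,"grip":-1,"slide":[-0.01,0,0]},{"spin":0,"grip":-1,"slide":[0,0,0]},{"spin":0,"grip":-1,"slide":[0,0,0]}])

```text
time: 9.62
tool_pos: [0.4334, -0.0015, 0.2297]
ee_rot: [3.141, -0.001, 1.572]
wrist_force: [0.0, 0.0, 0.0]
width: 0.0942
finger_force: 0.0
```

```bash
python3 - <<'E'
from h import *
o=sensors.get_obs(); print(o['time'],o['tool_pos'],o['ee_rot'],o['width']); print(camera_info('wrist'))
cv2.imwrite("pics/w3.png",snapshot('wrist')[:,:,::-1])
E
```

```text
9.625 [ 0.43344813 -0.00145042  0.22969142] [ 3.14128551e+00 -5.64855586e-04  1.57224379e+00] 0.09415975176844098
{'fx': 371.64829954431775, 'fy': 371.64829954431775, 'cx': 321.2565918870059, 'cy': 237.6510164540452, 'position': array([0.4334334 , 0.08194186, 0.384968  ]), 'rotation': array([-2.89405962e-01, -1.60930126e-04,  1.54836340e-03])}
```

View pics/w3.png

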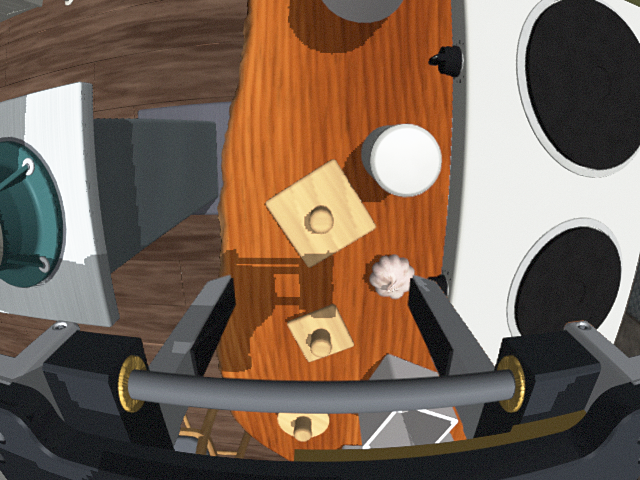

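The wrist view shows the large square lid at (320,213), the small square lid at (320,335) and the garlic at (391,277). The shaker is upright at (405,160).

```bash
python3 - <<'E'
from h import *
img=cv2.imread('pics/w3.png'); i={'fx': 371.648,'fy': 371.648,'cx': 321.257,'cy': 237.651,'position':np.array([0.4334334,0.08194186,0.384968]),'rotation':np.array([-0.289406,-0.000161,0.001548])}
print(plate(img,(300,200),i)); print(plate(img,(300,325),i))
print(cast('wrist',[(320,218),(320,339)],.049,i),cast('wrist',[(391,277)],.02,i))
c=cast('wrist',[(406,409),(458,424),(430,453),(370,440)],.095,i); print(c)
E
```

```text
(((432.91290283203125, -2.7085494995117188), (84.32315063476562, 83.73110961914062), 32.37752914428711), ((433.2852783203125, -2.846339225769043), 57.010826110839844))
(((432.89794921875, -141.69216918945312), (59.68463897705078, 61.346031188964844), 23.84540367126465), ((432.95855712890625, -142.20065307617188), 40.739707946777344))
[[ 0.43244453  0.0009577 ]
 [ 0.43248871 -0.1296829 ]] [[ 0.50872064 -0.07076681]]
[[ 0.52316366 -0.19257692]
 [ 0.58894115 -0.22454302]
 [ 0.5636698  -0.27208114]
 [ 0.48825615 -0.23942498]]
```

arm_command(plan=[{"spin":0,"grip":-0.2,"slide":[-0.002,-0.001,0.08]},{"spin":0,"grip":-0.2,"slide":[0,0,0.1]},{"spin":0,"grip":-0.2,"slide":[0,0,0.1]},{"spin":0,"grip":-0.2,"slide":[0,0,0.06]},{"spin":0,"grip":-0.2,"slide":[0,0,0.023]},{"spin":0,"grip":-0.2,"slide":[0,0,0]},{"spin":0,"grip":1,"slide":[0,0,0]},{"spin":0,"grip":1,"slide":[0,0,0]},{"spin":0,"grip":1,"slide":[0,0,0]},{"spin":0,"grip":1,"slide":[0,0,0]}])

```text
time: 10.92
tool_pos: [0.4331, -0.0036, 0.0486]
ee_rot: [3.14, 0.0, 1.57]
wrist_force: [0.1, 0.7, 2.1]
width: 0.0231
finger_force: 30.0
```

arm_command(plan=[{"spin":0,"grip":1,"slide":[0,0,0]},{"spin":0,"grip":1,"slide":[0,0,0]}])

```text
time: 11.18
tool_pos: [0.4331, -0.0036, 0.0486]
ee_rot: [3.141, 0.0, 1.57]
wrist_force: [-0.3, 0.6, 5.0]
width: 0.0233
finger_force: 30.0
```

arm_command(plan=[{"spin":0,"grip":1,"slide":[0,0,-0.062]},{"spin":0,"grip":1,"slide":[0,0,-0.1]},{"spin":0,"grip":1,"slide":[0,0,-0.1]},{"spin":0,"grip":1,"slide":[0,0,-0.1]},{"spin":0,"grip":1,"slide":[-0.08,0.02,0]},{"spin":0,"grip":1,"slide":[-0.09,0.025,0]},{"spin":0,"grip":1,"slide":[-0.09,0.025,0]},{"spin":0,"grip":1,"slide":[-0.09,0.025,0]},{"spin":0,"grip":1,"slide":[-0.09,0.025,0]},{"spin":0,"grip":1,"slide":[-0.09,0.025,0]}])

```text
time: 12.42
tool_pos: [0.5051, -0.2699, 0.2277]
ee_rot: [-3.14, -0.001, 1.57]
wrist_force: [0.7, -0.3, -0.5]
width: 0.0236
finger_force: 30.0
```

arm_command(plan=[{"spin":0,"grip":1,"slide":[-0.09,0.025,0]},{"spin":0,"grip":1,"slide":[-0.07,0.02,0]},{"spin":0,"grip":1,"slide":[-0.032,0.006,0]},{"spin":0,"grip":1,"slide":[0,0,0]},{"spin":0,"grip":1,"slide":[0,0,0]}])

```text
time: 13.05
tool_pos: [0.5305, -0.3633, 0.229]
ee_rot: [-3.141, -0.001, 1.572]
wrist_force: [0.6, 0.1, -0.5]
width: 0.0233
finger_force: 30.0
```

```bash
python3 - <<'E'
from h import *
o=sensors.get_obs(); print(o['time'],o['tool_pos'],o['ee_rot'],o['width']); print(camera_info('wrist'))
cv2.imwrite("pics/w4.png",snapshot('wrist')[:,:,::-1])
E
```

```text
13.05 [ 0.53051313 -0.36325361  0.22900404] [-3.14137025e+00 -9.51048016e-04  1.57158013e+00] 0.023308786442464008
{'fx': 371.64829954431775, 'fy': 371.64829954431775, 'cx': 321.2565918870059, 'cy': 237.6510164540452, 'position': array([ 0.53064321, -0.27991185,  0.3843332 ]), 'rotation': array([-0.28902631,  0.00033091,  0.00086064])}
```

View pics/w4.png

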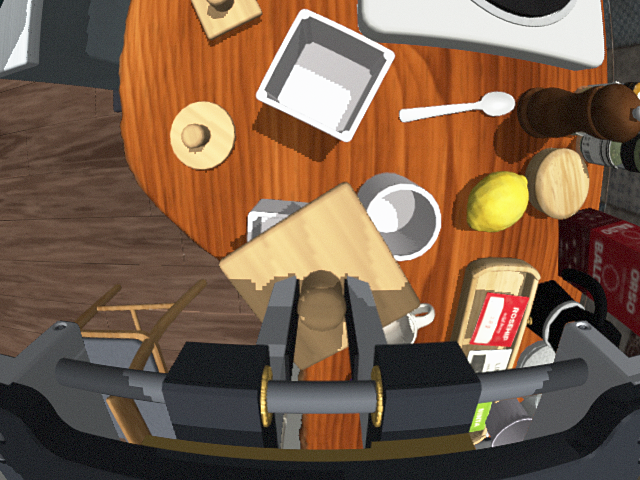

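The wrist view shows the large square jar's rim corners at (305,11), (395,56), (348,140) and (257,96), and the small round lid at (203,135). The small round jar's rim is near (402,217). The held lid has corners at (345,183), (220,265) and (424,302).

```bash
python3 - <<'E'
from h import *
np.set_printoptions(precision=4,suppress=True)
img=cv2.imread('pics/w4.png'); i={'fx': 371.648,'fy': 371.648,'cx': 321.257,'cy': 237.651,'position':np.array([0.53064321,-0.27991185,0.3843332]),'rotation':np.array([-0.289026,0.000331,0.000861])}
def q(c,z):
    c=cast('wrist',c,z,i);e=np.roll(c,-1,0)-c; print(c.mean(0),np.hypot(*e.T),np.degrees(np.arctan2(e[:,1],e[:,0]))%90)
q([(305,11),(395,56),(348,140),(257,96)],.095)
# jar rim via white blob mask
h=cv2.cvtColor(img,cv2.COLOR_BGR2HSV); m=(h[...,1]<45)&(h[...,2]>90); m=cv2.morphologyEx(m.astype(np.uint8),cv2.MORPH_OPEN,np.ones((3,3)))
p=(cast('wrist',blob(img,m,(315,95)),.095,i)*1000).astype(np.float32); print('LSjar',cv2.minAreaRect(p))
q([(345,183),(424,302),(220,265)],.200)
print('SR lid',plate(img,(215,155),i))
r=cast('wrist',[(361,214),(441,219),(423,181),(405,259)],.085,i); print(r)
E
```

```text
[ 0.5344 -0.2356] [0.0782 0.077  0.0785 0.0778] [62.7893 61.8776 63.3351 61.6724]
LSjar ((533.5012817382812, -234.76829528808594), (83.15679168701172, 82.19197845458984), 63.27634048461914)
[ 0.5356 -0.3431] [0.0811 0.1155 0.0801] [34.9167 78.8075 33.3807]
SR lid (((409.8778076171875, -281.0294189453125), (67.56318664550781, 69.08216857910156), 87.74571990966797), ((410.2302551269531, -281.1321105957031), 35.114891052246094))
[[ 0.5635 -0.3484]
 [ 0.6333 -0.3521]
 [ 0.615  -0.3198]
 [ 0.6036 -0.3882]]
```

arm_command(plan=[{"spin":0,"grip":1,"slide":[0.08,0.003,0]},{"spin":0,"grip":1,"slide":[0.1,0.004,0]},{"spin":0,"grip":1,"slide":[0.075,0,0]},{"spin":-1,"grip":1,"slide":[0,0,0]},{"spin":-1,"grip":1,"slide":[0,0,0]},{"spin":-1,"grip":1,"slide":[0,0,0]},{"spin":-1,"grip":1,"slide":[0,0,0]},{"spin":-1,"grip":1,"slide":[0,0,0]},{"spin":-1,"grip":1,"slide":[0,0,0.02]},{"spin":0,"grip":1,"slide":[0,0,0.04]}])

```text
time: 14.35
tool_pos: [0.5346, -0.236, 0.2006]
ee_rot: [3.139, 0.003, 2.096]
wrist_force: [0.4, 0.2, -1.1]
width: 0.0238
finger_force: 30.0
```

arm_command(plan=[{"spin":0,"grip":1,"slide":[0,0,0.04]},{"spin":0,"grip":1,"slide":[0,0,0]},{"spin":0,"grip":1,"slide":[0,0,0]}])

```text
time: 14.72
tool_pos: [0.5344, -0.2366, 0.1803]
ee_rot: [3.141, 0.001, 2.095]
wrist_force: [0.8, -0.2, -0.6]
width: 0.0235
finger_force: 30.0
```

```bash
python3 - <<'E'
from h import *
o=sensors.get_obs(); print(o['time'],o['tool_pos'],o['ee_rot'],o['width']); print(camera_info('wrist'))
cv2.imwrite("pics/w5.png",snapshot('wrist')[:,:,::-1])
E
```

```text
14.725 [ 0.53439481 -0.23658024  0.18025162] [3.14054873e+00 1.38032177e-03 2.09494416e+00] 0.0234903413601878
{'fx': 371.64829954431775, 'fy': 371.64829954431775, 'cx': 321.2565918870059, 'cy': 237.6510164540452, 'position': array([ 0.49243155, -0.16423428,  0.33536666]), 'rotation': array([-0.29129083, -0.00086931,  0.52422059])}
```

View pics/w5.png

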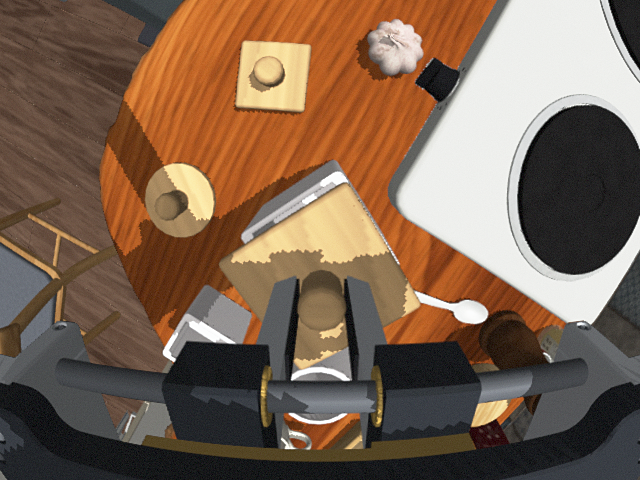

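The wrist view shows the lid's edges parallel to the jar's rim, which runs just behind it from (242,240) to (335,165), so yaw and position look right.

arm_command(plan=[{"spin":0,"grip":1,"slide":[0,0,0.04]},{"spin":0,"grip":1,"slide":[0,0,0.02]},{"spin":0,"grip":1,"slide":[0,0,0.014]},{"spin":0,"grip":1,"slide":[0,0,0.01]},{"spin":0,"grip":1,"slide":[0,0,0.006]},{"spin":0,"grip":1,"slide":[0,0,0.003]},{"spin":0,"grip":1,"slide":[0,0,0]}])

```text
time: 15.65
tool_pos: [0.5342, -0.237, 0.1336]
ee_rot: [3.141, 0.0, 2.094]
wrist_force: [-2.0, 1.7, 4.5]
width: 0.0234
finger_force: 30.0
```

arm_command(plan=[{"spin":0,"grip":1,"slide":[0,0,0.001]},{"spin":0,"grip":1,"slide":[0,0,0]}])

```text
time: 15.9
tool_pos: [0.5342, -0.237, 0.1336]
ee_rot: [3.141, 0.001, 2.094]
wrist_force: [-2.8, 2.4, 6.2]
width: 0.023
finger_force: 30.0
```

arm_command(plan=[{"spin":0,"grip":-1,"slide":[0,0,0]},{"spin":0,"grip":-1,"slide":[0,0,0]},{"spin":0,"grip":-1,"slide":[0,0,0]},{"spin":0,"grip":-1,"slide":[0,0,0]},{"spin":0,"grip":-1,"slide":[0,0,-0.02]},{"spin":0,"grip":-1,"slide":[0,0,-0.06]},{"spin":1,"grip":-1,"slide":[0,0,-0.06]},{"spin":1,"grip":-1,"slide":[0,0,-0.054]},{"spin":1,"grip":-1,"slide":[0,0,0]},{"spin":1,"grip":-1,"slide":[0,0,0]}])

```text
time: 17.15
tool_pos: [0.5345, -0.2373, 0.2306]
ee_rot: [3.14, 0.002, 1.742]
wrist_force: [-0.5, -0.1, -0.0]
width: 0.0939
finger_force: 0.0
```

arm_command(plan=[{"spin":1,"grip":-1,"slide":[0,0,0]},{"spin":1,"grip":-1,"slide":[0,0,0]},{"spin":0,"grip":-1,"slide":[0.06,-0.06,0]},{"spin":0,"grip":-1,"slide":[0.08,-0.08,0]},{"spin":0,"grip":-1,"slide":[0.05,-0.062,0]},{"spin":0,"grip":-1,"slide":[0,0,0]},{"spin":0,"grip":-1,"slide":[0,0,0]}])

```text
time: 18.02
tool_pos: [0.4337, -0.1424, 0.2298]
ee_rot: [3.14, 0.001, 1.571]
wrist_force: [-0.5, -0.8, -0.8]
width: 0.094
finger_force: 0.0
```

```bash
python3 - <<'E'
from h import *
o=sensors.get_obs(); print(o['time'],o['tool_pos'],o['ee_rot'],o['width']); i=camera_info('wrist'); print(i)
img=snapshot('wrist')[:,:,::-1].copy(); cv2.imwrite("pics/w6.png",img)
h=cv2.cvtColor(img,cv2.COLOR_BGR2HSV)
for s in [(300,200),(335,230),(300,225)]: print(s,h[s[1],s[0]],plate(img,s,i))
E
```

```text
18.025 [ 0.43374292 -0.14242988  0.22984444] [3.13965936e+00 1.01857791e-03 1.57051908e+00] 0.09398113215083458
{'fx': 371.64829954431775, 'fy': 371.64829954431775, 'cx': 321.2565918870059, 'cy': 237.6510164540452, 'position': array([ 0.43360734, -0.05879543,  0.38499348]), 'rotation': array([-2.91001739e-01, -1.77707522e-03, -2.16487921e-04])}
(300, 200) [ 20  99 243] (((432.73736572265625, -142.96231079101562), (59.8369140625, 60.059959411621094), 23.888641357421875), ((432.94488525390625, -142.9822235107422), 40.43020248413086))
(335, 230) [ 22  94 245] (((432.73736572265625, -142.96231079101562), (59.8369140625, 60.059959411621094), 23.888641357421875), ((432.94488525390625, -142.9822235107422), 40.43020248413086))
(300, 225) [ 21  96 241] (((432.73736572265625, -142.96231079101562), (59.8369140625, 60.059959411621094), 23.888641357421875), ((432.94488525390625, -142.9822235107422), 40.43020248413086))
```

View pics/w6.png

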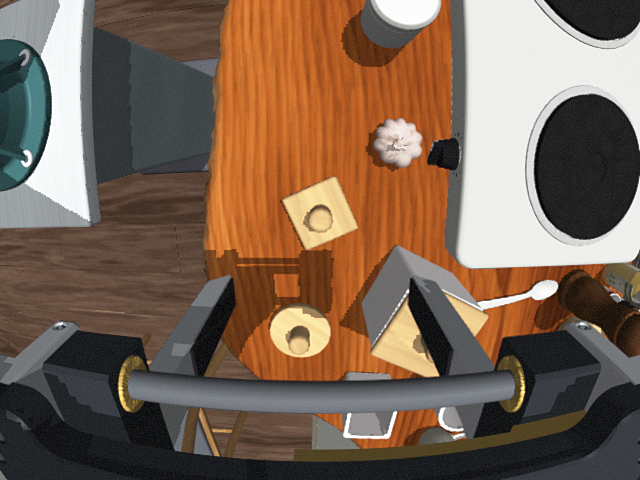

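The wrist view shows the small square lid at (320,213), the large square lid seated flat on its jar at (430,330), and the small round lid at (300,330). I'll grasp the small square lid.

arm_command(plan=[{"spin":0,"grip":-0.2,"slide":[-0.001,-0.002,0.08]},{"spin":0,"grip":-0.2,"slide":[0,0,0.1]},{"spin":0,"grip":-0.2,"slide":[0,0,0.1]},{"spin":0,"grip":-0.2,"slide":[0,0,0.06]},{"spin":0,"grip":-0.2,"slide":[0,0,0.022]},{"spin":0,"grip":-0.2,"slide":[0,0,0]},{"spin":0,"grip":1,"slide":[0,0,0]},{"spin":0,"grip":1,"slide":[0,0,0]},{"spin":0,"grip":1,"slide":[0,0,0]},{"spin":0,"grip":1,"slide":[0,0,0]}])

```text
time: 19.32
tool_pos: [0.4325, -0.1426, 0.0486]
ee_rot: [3.14, 0.0, 1.571]
wrist_force: [0.3, -0.6, 1.9]
width: 0.0236
finger_force: 30.0
```

arm_command(plan=[{"spin":0,"grip":1,"slide":[0,0,0]},{"spin":0,"grip":1,"slide":[0,0,0]}])

```text
time: 19.58
tool_pos: [0.4325, -0.1427, 0.0486]
ee_rot: [3.141, 0.0, 1.571]
wrist_force: [0.0, -0.0, 4.5]
width: 0.0236
finger_force: 30.0
```

arm_command(plan=[{"spin":0,"grip":1,"slide":[0,0,-0.062]},{"spin":0,"grip":1,"slide":[0,0,-0.1]},{"spin":0,"grip":1,"slide":[0,0,-0.1]},{"spin":0,"grip":1,"slide":[0,0,-0.1]},{"spin":0,"grip":1,"slide":[-0.08,0.01,0]},{"spin":0,"grip":1,"slide":[-0.09,0.014,0]},{"spin":0,"grip":1,"slide":[-0.09,0.014,0]},{"spin":0,"grip":1,"slide":[-0.09,0.014,0]},{"spin":0,"grip":1,"slide":[-0.09,0.014,0]},{"spin":0,"grip":1,"slide":[-0.09,0.014,0]}])

```text
time: 20.82
tool_pos: [0.472, -0.4088, 0.2279]
ee_rot: [-3.141, -0.001, 1.57]
wrist_force: [0.3, -0.3, -0.3]
width: 0.0234
finger_force: 30.0
```

arm_command(plan=[{"spin":0,"grip":1,"slide":[-0.09,0.014,0]},{"spin":0,"grip":1,"slide":[-0.08,0.012,0]},{"spin":0,"grip":1,"slide":[-0.04,0.003,0]},{"spin":0,"grip":1,"slide":[0,0,0]},{"spin":0,"grip":1,"slide":[0,0,0]}])

```text
time: 21.45
tool_pos: [0.4866, -0.5117, 0.2284]
ee_rot: [-3.141, -0.001, 1.571]
wrist_force: [0.2, 0.1, 0.0]
width: 0.0232
finger_force: 30.0
```

```bash
python3 - <<'E'
from h import *
o=sensors.get_obs(); print(o['time'],o['tool_pos'],o['ee_rot'],o['width']); print(camera_info('wrist'))
cv2.imwrite("pics/w7.png",snapshot('wrist')[:,:,::-1])
E
```

```text
21.45 [ 0.48655646 -0.51168903  0.22840057] [-3.14103215e+00 -1.43605230e-03  1.57095336e+00] 0.023222325844657936
{'fx': 371.64829954431775, 'fy': 371.64829954431775, 'cx': 321.2565918870059, 'cy': 237.6510164540452, 'position': array([ 0.48678831, -0.4284152 ,  0.38375874]), 'rotation': array([-2.88545343e-01,  7.27981882e-04,  2.67555400e-04])}
```

View pics/w7.png

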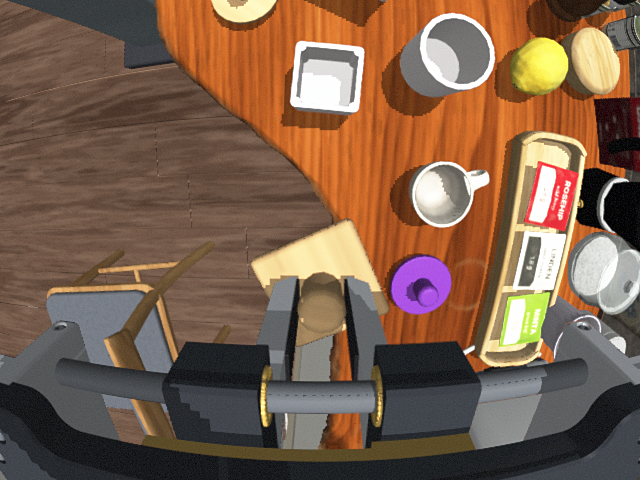

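The wrist view shows the small square jar's rim corners at (300,41), (367,44), (358,116) and (291,108). The small round jar's rim is centred near (457,52) and the mug is at (443,195). The held lid has corners at (251,261), (349,221) and (388,310).

```bash
python3 - <<'E'
from h import *
np.set_printoptions(precision=4,suppress=True)
img=cv2.imread('pics/w7.png'); i={'fx': 371.648,'fy': 371.648,'cx': 321.257,'cy': 237.651,'position':np.array([0.48678831,-0.4284152,0.38375874]),'rotation':np.array([-0.288545,0.000728,0.000268])}
def q(c,z):
    c=cast('wrist',c,z,i);e=np.roll(c,-1,0)-c; print(c.mean(0),np.hypot(*e.T),np.degrees(np.arctan2(e[:,1],e[:,0]))%90)
q([(300,41),(367,44),(358,116),(291,108)],.065)
h=cv2.cvtColor(img,cv2.COLOR_BGR2HSV)
for t in (90,150,190):
    m=((h[...,1]<45)&(h[...,2]>t)).astype(np.uint8)
    p=(cast('wrist',blob(img,m,(320,90)),.065,i)*1000).astype(np.float32); print('SSjar',cv2.minAreaRect(p))
q([(251,261),(349,221),(388,310)],.1998)
q([(420,52),(494,52),(457,15),(457,88)],.085)
E
```

```text
[ 0.4931 -0.3817] [0.0567 0.0641 0.057  0.0594] [87.9188 83.1727 83.1774 82.6622]
SSjar ((491.1676940917969, -382.294921875), (60.68211364746094, 58.44686508178711), 84.45453643798828)
SSjar ((491.2630615234375, -381.165771484375), (58.40262222290039, 58.446510314941406), 84.52373504638672)
SSjar ((491.3199157714844, -381.0953063964844), (58.25002670288086, 58.36391067504883), 84.48248291015625)
[ 0.4914 -0.4985] [0.0561 0.0563 0.0805] [22.9702 24.484  68.6057]
[ 0.5992 -0.3565] [0.0674 0.0443 0.0647 0.0424] [ 6.9024 49.4349 88.9429 49.043 ]
```

arm_command(plan=[{"spin":0,"grip":1,"slide":[0.08,0.003,0]},{"spin":0,"grip":1,"slide":[0.1,0.006,0]},{"spin":0,"grip":1,"slide":[0.081,0,0]},{"spin":1,"grip":1,"slide":[0,0,0]},{"spin":1,"grip":1,"slide":[0,0,0]},{"spin":1,"grip":1,"slide":[0,0,0]},{"spin":1,"grip":1,"slide":[0,0,0]},{"spin":1,"grip":1,"slide":[0,0,0.04]},{"spin":0.88,"grip":1,"slide":[0,0,0.06]},{"spin":0,"grip":1,"slide":[0,0,0.04]}])

```text
time: 22.75
tool_pos: [0.4907, -0.3804, 0.1581]
ee_rot: [-3.141, -0.0, 1.058]
wrist_force: [0.8, -0.2, -0.0]
width: 0.0234
finger_force: 30.0
```

arm_command(plan=[{"spin":0,"grip":1,"slide":[0,0,0.03]},{"spin":0,"grip":1,"slide":[0,0,0]},{"spin":0,"grip":1,"slide":[0,0,0]}])

```text
time: 23.12
tool_pos: [0.4916, -0.3822, 0.1452]
ee_rot: [3.14, 0.0, 1.058]
wrist_force: [-0.0, 0.0, -0.6]
width: 0.0231
finger_force: 30.0
```

```bash
python3 - <<'E'
from h import *
o=sensors.get_obs(); print(o['time'],o['tool_pos'],o['ee_rot'],o['width']); print(camera_info('wrist'))
cv2.imwrite("pics/w8.png",snapshot('wrist')[:,:,::-1])
E
```

```text
23.125 [ 0.4915677  -0.38215176  0.14522219] [3.13961339e+00 3.29039021e-04 1.05770654e+00] 0.023052284630755704
{'fx': 371.64829954431775, 'fy': 371.64829954431775, 'cx': 321.2565918870059, 'cy': 237.6510164540452, 'position': array([ 0.53252499, -0.30927334,  0.30044062]), 'rotation': array([-0.29042187, -0.00185799, -0.5130123 ])}
```

View pics/w8.png

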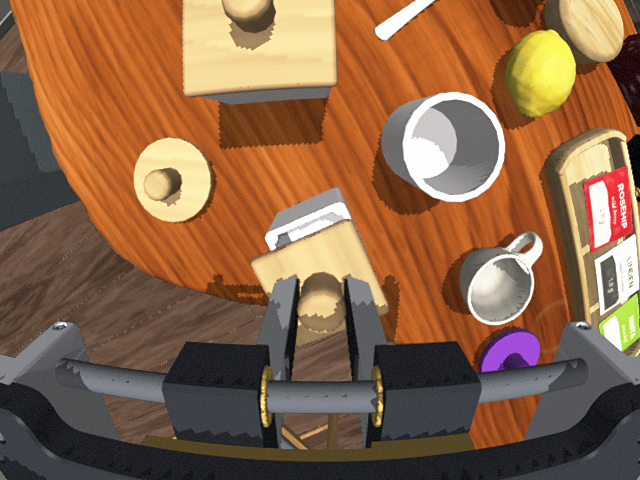

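The wrist view shows the lid parallel to the jar's rim and centred in front of it (rim near (310,215)). Neither the mug nor the round jar is in the way.

arm_command(plan=[{"spin":0,"grip":1,"slide":[0,0,0.03]},{"spin":0,"grip":1,"slide":[0,0,0.02]},{"spin":0,"grip":1,"slide":[0,0,0.014]},{"spin":0,"grip":1,"slide":[0,0,0.01]},{"spin":0,"grip":1,"slide":[0,0,0.006]},{"spin":0,"grip":1,"slide":[0,0,0.003]},{"spin":0,"grip":1,"slide":[0,0,0.001]},{"spin":0,"grip":1,"slide":[0,0,0]}])

```text
time: 24.18
tool_pos: [0.4911, -0.3821, 0.1036]
ee_rot: [3.141, 0.0, 1.057]
wrist_force: [-1.6, 1.9, 5.1]
width: 0.0236
finger_force: 30.0
```

arm_command(plan=[{"spin":0,"grip":-0.2,"slide":[0,0,0]},{"spin":0,"grip":-0.2,"slide":[0,0,0]},{"spin":0,"grip":-0.2,"slide":[0,0,0]},{"spin":0,"grip":-0.2,"slide":[0,0,-0.02]},{"spin":0,"grip":-0.2,"slide":[0,0,-0.06]},{"spin":-1,"grip":-0.2,"slide":[0,0,-0.09]},{"spin":-1,"grip":-1,"slide":[0,0,-0.082]},{"spin":-1,"grip":-1,"slide":[0,0,0]},{"spin":-1,"grip":-1,"slide":[0,0,0]},{"spin":-1,"grip":-1,"slide":[0,0,0]}])

```text
time: 25.42
tool_pos: [0.4912, -0.3822, 0.229]
ee_rot: [3.14, 0.001, 1.497]
wrist_force: [-0.1, 1.2, -0.4]
width: 0.0922
finger_force: 0.0
```

arm_command(plan=[{"spin":-0.88,"grip":-1,"slide":[0,0,0]},{"spin":0,"grip":-1,"slide":[0.06,-0.05,0]},{"spin":0,"grip":-1,"slide":[0.08,-0.064,0]},{"spin":0,"grip":-1,"slide":[0.062,-0.048,0]},{"spin":0,"grip":-1,"slide":[0,0,0]},{"spin":0,"grip":-1,"slide":[0,0,0]}])

```text
time: 26.18
tool_pos: [0.4106, -0.2815, 0.2288]
ee_rot: [3.14, 0.001, 1.57]
wrist_force: [-0.2, -0.9, 0.5]
width: 0.0944
finger_force: 0.0
```

```bash
python3 - <<'E'
from h import *
o=sensors.get_obs(); print(o['time'],o['tool_pos'],o['ee_rot'],o['width']); i=camera_info('wrist')
img=snapshot('wrist')[:,:,::-1].copy(); cv2.imwrite("pics/w9.png",img)
for s in [(300,195),(340,230),(345,210)]: print(plate(img,s,i))
E
```

```text
26.175 [ 0.41056547 -0.28152842  0.22881833] [3.14003762e+00 1.41665890e-03 1.57048788e+00] 0.09436985589377954
(((409.6855163574219, -281.0456237792969), (68.33747863769531, 68.85243225097656), 89.97319793701172), ((409.4707946777344, -280.63458251953125), 34.977840423583984))
(((409.6855163574219, -281.0456237792969), (68.33747863769531, 68.85243225097656), 89.97319793701172), ((409.4707946777344, -280.63458251953125), 34.977840423583984))
(((409.6855163574219, -281.0456237792969), (68.33747863769531, 68.85243225097656), 89.97319793701172), ((409.4707946777344, -280.63458251953125), 34.977840423583984))
```

arm_command(plan=[{"spin":0,"grip":-0.2,"slide":[0.001,-0.002,0.08]},{"spin":0,"grip":-0.2,"slide":[0,0,0.1]},{"spin":0,"grip":-0.2,"slide":[0,0,0.1]},{"spin":0,"grip":-0.2,"slide":[0,0,0.06]},{"spin":0,"grip":-0.2,"slide":[0,0,0.02]},{"spin":0,"grip":-0.2,"slide":[0,0,0]},{"spin":0,"grip":1,"slide":[0,0,0]},{"spin":0,"grip":1,"slide":[0,0,0]},{"spin":0,"grip":1,"slide":[0,0,0]},{"spin":0,"grip":1,"slide":[0,0,0]}])

```text
time: 27.48
tool_pos: [0.4094, -0.2807, 0.0486]
ee_rot: [3.141, 0.001, 1.571]
wrist_force: [-1.1, 0.9, 1.7]
width: 0.0233
finger_force: 30.0
```

arm_command(plan=[{"spin":0,"grip":1,"slide":[0,0,0]},{"spin":0,"grip":1,"slide":[0,0,0]}])

```text
time: 27.72
tool_pos: [0.4094, -0.2807, 0.0486]
ee_rot: [3.141, 0.001, 1.571]
wrist_force: [0.0, 0.3, 3.5]
width: 0.0234
finger_force: 30.0
```

```bash
python3 - <<'E'
from h import *
from scipy.optimize import least_squares
K={'fx': 371.648,'fy': 371.648,'cx': 321.257,'cy': 237.651}
for f,pos,rot,s in [('w7',[0.48678831,-0.4284152,0.38375874],[-0.288545,0.000728,0.000268],(440,60)),('w8',[0.53252499,-0.30927334,0.30044062],[-0.29042187,-0.00185799,-0.5130123],(430,155))]:
    i=dict(K,position=np.array(pos),rotation=np.array(rot)); img=cv2.imread(f'pics/{f}.png'); h=cv2.cvtColor(img,cv2.COLOR_BGR2HSV)
    m=((h[...,1]<45)&(h[...,2]>70)).astype(np.uint8); m=cv2.morphologyEx(m,cv2.MORPH_OPEN,np.ones((3,3)))
    p=cast('wrist',blob(img,m,s),.085,i); c=np.array([.598,-.356])
    for _ in range(5):
        d=c-np.array(pos[:2]); d/=np.hypot(*d); k=(p-c)@d>-0.003; k&=np.abs(np.hypot(*(p-c).T)-.034)<.008
        c=least_squares(lambda c:np.hypot(*(p[k]-c).T)-.034,c).x
    print(f,len(p),k.sum(),c,np.std(np.hypot(*(p[k]-c).T)))
E
```

```text
w7 247 112 [ 0.59872314 -0.35639527] 0.0004487934332537357
w8 329 159 [ 0.59880921 -0.3552755 ] 0.00037386588092506784
```

arm_command(plan=[{"spin":0,"grip":1,"slide":[0,0,-0.062]},{"spin":0,"grip":1,"slide":[0,0,-0.1]},{"spin":0,"grip":1,"slide":[0,0,-0.1]},{"spin":0,"grip":1,"slide":[0,0,-0.1]},{"spin":0,"grip":1,"slide":[-0.03,0.06,0]},{"spin":0,"grip":1,"slide":[-0.04,0.09,0]},{"spin":0,"grip":1,"slide":[-0.04,0.09,0]},{"spin":0,"grip":1,"slide":[-0.03,0.09,0]},{"spin":0,"grip":1,"slide":[-0.01,0.048,0]},{"spin":0,"grip":1,"slide":[0,0,0]}])

```text
time: 28.98
tool_pos: [0.5988, -0.3554, 0.2262]
ee_rot: [-3.139, -0.002, 1.571]
wrist_force: [0.7, 0.3, -0.2]
width: 0.0234
finger_force: 30.0
```

arm_command(plan=[{"spin":0,"grip":1,"slide":[0,0,0.06]},{"spin":0,"grip":1,"slide":[0,0,0.04]},{"spin":0,"grip":1,"slide":[0,0,0]},{"spin":0,"grip":1,"slide":[0,0,0]}])

```text
time: 29.48
tool_pos: [0.5978, -0.3557, 0.1803]
ee_rot: [3.141, 0.001, 1.57]
wrist_force: [-0.2, 1.2, 0.4]
width: 0.0233
finger_force: 30.0
```

```bash
python3 - <<'E'
from h import *
o=sensors.get_obs(); print(o['time'],o['tool_pos'],o['ee_rot'],o['width']); print(camera_info('wrist'))
cv2.imwrite("pics/w10.png",snapshot('wrist')[:,:,::-1])
E
```

```text
29.475 [ 0.59775951 -0.3557388   0.1802721 ] [3.14055504e+00 7.68912610e-04 1.57017544e+00] 0.02330885062907315
{'fx': 371.64829954431775, 'fy': 371.64829954431775, 'cx': 321.2565918870059, 'cy': 237.6510164540452, 'position': array([ 0.5978002 , -0.27212828,  0.3354274 ]), 'rotation': array([-0.2907376 , -0.00085974, -0.00051336])}
```

View pics/w10.png

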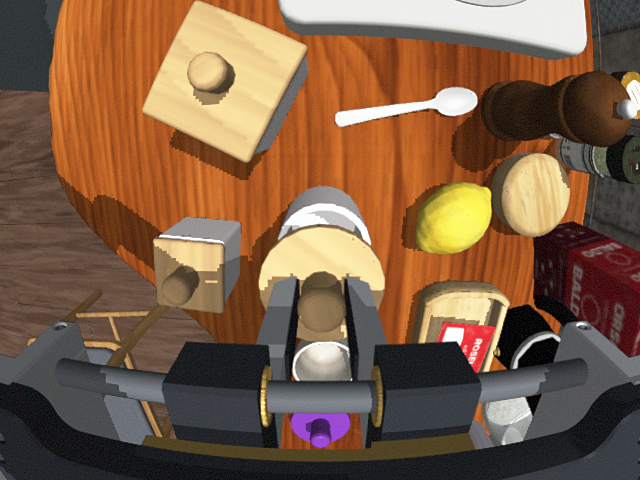

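The wrist view shows the round lid centred over its jar (plate at (322,280), rim behind at (323,230)). The small square lid sits flat on its jar at (195,270), with a thin strip of rim showing along its upper edge.

arm_command(plan=[{"spin":0,"grip":1,"slide":[0,0.002,0.06]},{"spin":0,"grip":1,"slide":[0,0,0.02]},{"spin":0,"grip":1,"slide":[0,0,0.014]},{"spin":0,"grip":1,"slide":[0,0,0.01]},{"spin":0,"grip":1,"slide":[0,0,0.006]},{"spin":0,"grip":1,"slide":[0,0,0.003]},{"spin":0,"grip":1,"slide":[0,0,0.001]},{"spin":0,"grip":1,"slide":[0,0,0]}])

```text
time: 30.52
tool_pos: [0.5993, -0.3557, 0.1236]
ee_rot: [3.14, 0.001, 1.571]
wrist_force: [-1.7, 1.4, 5.8]
width: 0.0235
finger_force: 30.0
```

arm_command(plan=[{"spin":0,"grip":-0.2,"slide":[0,0,0]},{"spin":0,"grip":-0.2,"slide":[0,0,0]},{"spin":0,"grip":-0.2,"slide":[0,0,0]},{"spin":0,"grip":-0.2,"slide":[0,0,-0.02]},{"spin":0,"grip":-0.2,"slide":[0,0,-0.06]},{"spin":0,"grip":-0.2,"slide":[0,0,-0.09]},{"spin":0,"grip":-0.2,"slide":[0,0,-0.08]},{"spin":0,"grip":-0.2,"slide":[-0.06,-0.08,0]},{"spin":0,"grip":-0.2,"slide":[-0.06,-0.08,0]},{"spin":0,"grip":-0.2,"slide":[-0.06,-0.04,0]}])

```text
time: 31.78
tool_pos: [0.4975, -0.4465, 0.2487]
ee_rot: [3.14, 0.002, 1.57]
wrist_force: [0.6, 0.4, 1.1]
width: 0.0562
finger_force: 0.0
```

arm_command(plan=[{"spin":0,"grip":-0.2,"slide":[0,0,0]},{"spin":0,"grip":-0.2,"slide":[0,0,0]}])

```text
time: 32.02
tool_pos: [0.4995, -0.4452, 0.2474]
ee_rot: [3.141, -0.0, 1.571]
wrist_force: [-0.2, 0.3, 0.3]
width: 0.0564
finger_force: 0.0
```

```bash
python3 - <<'E'
from h import *
o=sensors.get_obs(); print(o['time'],o['tool_pos'],o['width'])
w=snapshot('wrist')[:,:,::-1]; s=snapshot('side')[:,:,::-1]; c=snapshot('scene')[:,:,::-1]
a=cv2.resize(w[0:300,150:550],(800,600)); b=cv2.resize(s[170:350,205:445],(800,600)); 
cv2.imwrite('pics/f.png',np.vstack([np.hstack([cv2.resize(w[0:320],(400,200)),cv2.resize(c[160:310,180:480],(400,200))]),cv2.resize(s[165:325,200:520],(800,400))]))
E
```

```text
32.025 [ 0.49953816 -0.44516499  0.24740391] 0.056379406632810374
```

View pics/f.png

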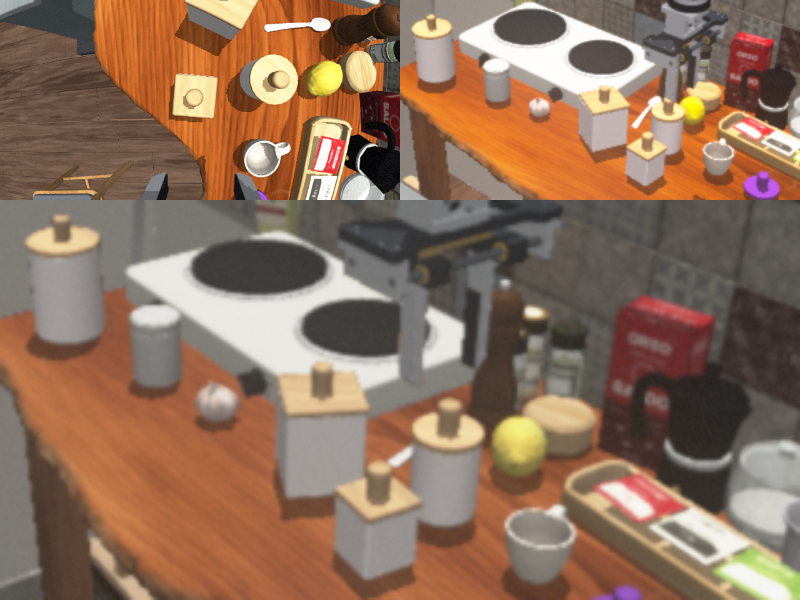

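The three combined views show all four lids flat on their jars. The shaker and mug are upright and the purple lid hasn't been moved.

```bash
python3 -c "
from bench import ticket; print(ticket.close_job())"
```

```text
the job is handed in; nothing more can be done
None
```

I handed the job in at about 32 s: in the last camera views all four lids lie flat on their own jars, the shaker and mug are upright, and the purple lid is untouched; the judge's result was not shown.

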